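# Push a maple blank home and set the vacuum lever to full hold

### The arm

A 6-joint arm with a two-finger parallel gripper is mounted at the origin on a cart in front of the work surface, level with it; the furniture and walls round the work are solid. World frame = base frame: x ahead of the robot, y to its left, z up, the work surface at z = 0. Lengths are in m, angles in rad, forces in N, time in s.
With the tool pointing down it reaches from about 0.375 to 0.925 m from the base axis. Payload 5.7 kg.
Tool frame: the origin (TCP) lies on the centre line of the jaws, within the pads' length; the fingertips stand 14 mm ahead of it and the grasp point (between the pads) lies 5 mm behind it; z points along the fingers, y is the line along which they close (so a half turn about z gives the same grasp; the last joint's range is limited). The gripper opens to 88 mm and grips with 3 to 60 N. Pads are 20 mm wide; open, the fingers measure 115 mm over their backs; the gripper's body (75 mm by 178 mm) begins 61 mm behind the grasp point.
Start: joints at [-1.462, 0.359, 1.51, -0, 1.272, -0.115], TCP at [0.133, -0.585, 0.237] pointing down, gripper open.
Joint ranges: [-2.97, 2.97], [-1.01, 2.36], [0.21, 2.38], [-0.96, 4.11], [0.2, 2.71], [-2.98, 2.98]. Speed limits (rad/s): [2.39, 2.39, 3.14, 3.14, 3.14, 3.14].

### API

Orientations are given as a rotation vector (axis times angle).
In Python, from plant import bot gives the robot as it stands.
- The arm moves only by the tool carry_out, never from a script. Its argument "plan" is a list of rows, each an object with "travel": the shift along the tool's x, y, z as a fraction of full scale, a list of three; "twist": the turn, a rotation vector about the tool's x, y, z as a fraction of full scale, a list of three; "grip": the opening, from 0 (shut) to 1 (fully open). In form: [{"travel": [tx, ty, tz], "twist": [rx, ry, rz], "grip": grip}, ...]. A call has 1 to 10 rows; each row is the pose to reach, as a shift and turn from the pose commanded when the call began, along the tool's axes at that moment; what a row does not reach only later rows make up. Full scale, the value 1, is 80 mm for a shift and 60 degrees for a turn. A row lasts 1/10 s, in which the tool goes at most 50 mm and 8.59 degrees, less where a joint would pass 70% of its speed; a pose out of reach is approached as far as the arm can. A call with a number of a shift or a turn outside -1 to 1 is refused whole. A call with a gripper value outside its range is refused whole. The fingers move at their own pace and stop on an object; the grip force is fixed at half the most. Time passes only in rows, so rows that repeat a pose let the fingers close. It gives the time, the measured TCP pose, the force, the opening and the grip force at its end, in the units of the state.
- bot.observe(): the state, without advancing time (a new reading comes with each control period).
- bot.snapshot(name): name is "side" or "top"; returns a dict with "pixels" (480x640x3 uint8, red, green, blue), "intrinsics" (3x3 intrinsics, pixels), "pose" (4x4, takes a point from camera to world coordinates). Camera axes: x right, y down, z forward; pixel columns grow to the right and rows downward; lengths in m; the calibration is good to about 2 mm. A picture is of the moment at which its call begins. There is no depth.
- bot.finish_job(): hands the job in; it is judged then, once.
The state is a dict: "clock": time; "joint_positions": joint angles; "joint_vel": joint speeds; "joint_efforts": joint torques, N m; "position": TCP position; "ee_rot": TCP orientation; "force": force on the tool from outside, world axes, zero at the start; "torque": the same for the moment, N m; "grip_width": finger opening in m; "grip_force": force on a finger pad.
Only numpy, scipy, OpenCV 4.12 (cv2) and the standard library are available. Lean on these libraries where they do the work, as an engineer would, in place of code of your own. Each camera call takes 0.05 s, during which the arm holds its last target. There are 200 camera calls.

### The job

Fix the maple blank on the vacuum table: with the fingertips, push the blank along the plate, away from the robot, until its long side lies flush against the steel fence and it covers the round suction pad. Then push the upright valve lever to the left, past its first click stop, all the way to its second, last stop, and leave it there. Only push: do not pick the blank up, and leave the other things on the bench alone.

Things in the scene. Friction and masses are not known exactly. Their poses are not given: they have to be found in the camera images.
- vac_table: Vacuum hold-down table, fixed to the bench: a bare steel plate 225 mm (its x, -100 to +125 mm) by 116 mm (its y, +-58 mm) by 12 mm on rubber feet, its top 50 mm above the bench. Origin at bench level under the plate; x points away from the robot (yaw -0.1 to 0.3), y to the left, z up. A steel fence, 110 mm long along y, 12 mm high, 10 mm thick, crosses the plate, its near face at x = 30 mm.
- seat (a point): Middle of the flush rubber-rimmed suction pad (24 mm across), on the plate's top at table x = 14.5 mm, y = 0; axes as the table's. The centre of the blank's underside comes here when it is home, flush against the fence.
- maple_blank: Loose plain maple bar 31 mm (its x) by 86 mm (its y) by 14 mm high, 40 to 85 g, flat on the plate in front of the fence, 45 to 75 mm short of home, up to 12 mm off sideways, turned up to 0.25 rad. Origin at the centre of its underside.
- lever (a joint): Angle of the upright valve lever (rad): 0 = off, leaning 0.62 rad to the table's -y (right); 0.63 = first click stop; 1.2 to 1.24 = second, last stop, leaning 0.62 rad to +y (left), hard stop at 1.24. A spring detent draws it into the nearest stop: beyond 0.95 it tips into the second by itself. Pushed at the grip, leaving off or the first stop takes 6 to 9 N.
- valve (a point): Point on the lever's hinge axis, which is level and lies along the table's x: table x = 88 mm, y = 0, 78 mm above the bench. Round it stands the grey valve box behind the fence, table x = 65 to 111 mm, y = +-52 mm, 76 mm above the bench, with a round quadrant (y = +-26 mm) up to 100 mm above the bench.
- grip (a point): Middle of the lever's black grip, 78 mm from the hinge along the lever; moves with the lever, from table y = -45 mm (off) to +45 mm (second stop), 141 to 156 mm above the bench. The grip is a round tapered handle 21 mm thick, 47 mm long (52 to 99 mm from the hinge), with a 9 mm steel rod below it.
- willow_block: Bystander: loose pale wooden corner block 40 x 52 x 30 mm. Origin at its underside.
- spool: Bystander: loose wooden thread spool, 35 mm across, 42 mm high. Origin at its underside.
- pine_block: Bystander: loose pine block 24 x 66 mm, 50 mm high. Origin at its underside.
- steel_cup: Bystander: loose small steel cup, 62 mm across, 42 mm high. Origin at its underside.

How it is judged:
By the outcome, as a careful person would: the job done as asked, in the order asked, and still so for the second after the job is handed in, with the robot touching nothing.
It also fails if it takes over 48 s, if anything falls off the work surface, if the arm or the gripper's body presses on something with over 40 N, if the wrist force passes 120 N, or if a joint passes its speed limit or range.

## Working session

There is one attempt and no reset: what is moved stays moved. The work goes in short steps, Python scripts to look and compute and a tool call to move; the robot and the scene stay as the last step left them, time stands still between calls to the robot, and variables do not carry over. Pictures are saved under pics/ and viewed, at most 10 in all, crops included, and the job is handed in when it is done.

Besides the shell and the picture viewer there is one more tool, called by a JSON object that holds its "api" and its "payload". carry_out: Moves the arm, as the interface text tells. Shift numbers are shares of 80 mm and turn numbers shares of 60 degrees, none past 1 either way. Its arguments: {"type":"object","properties":{"plan":{"type":"array","items":{"type":"object","properties":{"travel":{"type":"array","items":{"type":"number"}},"twist":{"type":"array","items":{"type":"number"}},"grip":{"type":"number"}}}}},"required":["plan"]}

```bash
mkdir -p pics; ls; python3 - <<'E'
from plant import bot
import cv2,numpy as np
np.set_printoptions(precision=4,suppress=True)
for n in("top","side"):
    s=bot.snapshot(n); cv2.imwrite(f"pics/{n}0.png",s["pixels"][:,:,::-1]); print(n,s["intrinsics"],s["pose"])
print(bot.observe())
E
```

```text
pics
top [[451.9749   0.     318.9991]
 [  0.     451.9749 242.872 ]
 [  0.       0.       1.    ]] [[ 0.0259 -0.9805  0.1948  0.4459]
 [-0.9996 -0.0276 -0.0063  0.2134]
 [ 0.0115 -0.1946 -0.9808  0.928 ]
 [ 0.      0.      0.      1.    ]]
side [[525.2815   0.     318.1977]
 [  0.     525.2815 243.3637]
 [  0.       0.       1.    ]] [[ 0.999   0.0381 -0.0236  0.6394]
 [ 0.0416 -0.5925  0.8045 -0.6142]
 [ 0.0167 -0.8047 -0.5934  0.7093]
 [ 0.      0.      0.      1.    ]]
{'clock': 0.1, 'joint_positions': array([-1.4621,  0.3594,  1.5113, -0.    ,  1.2725, -0.1151]), 'joint_vel': array([ 0.0008, -0.0024, -0.0023,  0.0003, -0.0006, -0.0004]), 'joint_efforts': array([ -0.0001, -51.6356, -27.1407,   0.0677,   0.0276,  -0.    ]), 'position': array([ 0.1331, -0.5844,  0.2359]), 'ee_rot': array([-3.1203, -0.3506,  0.    ]), 'force': array([0.9469, 0.1007, 0.7583]), 'torque': array([ 0.0487, -0.0218, -0.0018]), 'grip_force': 0.0, 'grip_width': 0.08792246334035679}
```

View pics/top0.png

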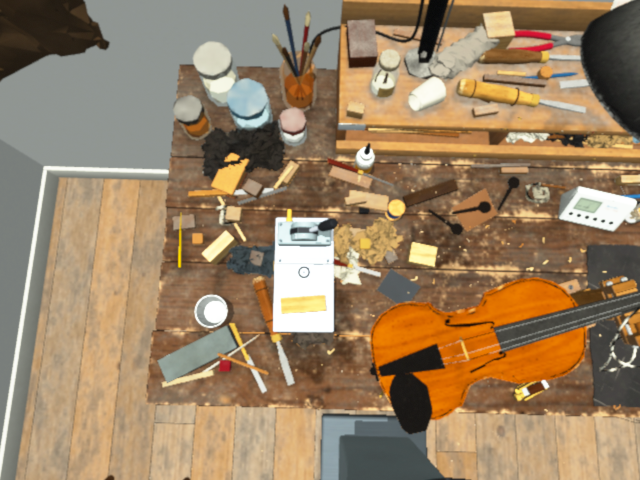

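View pics/side0.png

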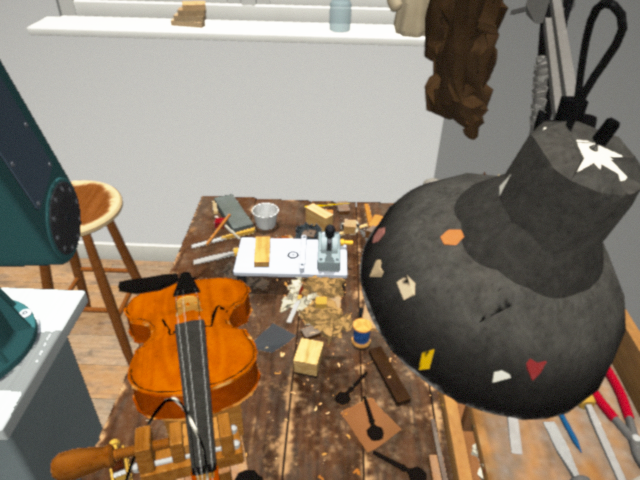

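The top view shows the white plate at about cols 273–334, rows 219–332. The blank is at about (304,304), the pad ring at (304,272) and the black grip leaning right at about (326,225). In the side view the plate is at (292,257) and the blank at (262,250). Next I'll measure these.

```bash
cat > h.py <<'E'
from plant import bot
import cv2,numpy as np
np.set_printoptions(precision=4,suppress=True)
def ray(s,px,z):
    p=np.atleast_2d(px).astype(float)
    d=np.c_[p,np.ones(len(p))]@np.linalg.inv(s["intrinsics"]).T@s["pose"][:3,:3].T
    o=s["pose"][:3,3]
    return o+d*((z-o[2])/d[:,2:])
def proj(s,P):
    P=np.atleast_2d(P)-s["pose"][:3,3]; c=P@s["pose"][:3,:3]@s["intrinsics"].T
    return c[:,:2]/c[:,2:]
def biggest(m):
    cs,_=cv2.findContours(m.astype(np.uint8),cv2.RETR_EXTERNAL,cv2.CHAIN_APPROX_NONE)
    return max(cs,key=cv2.contourArea)
def rect(s,c,z):
    w=ray(s,c[:,0,:],z)[:,:2]
    (cx,cy),(a,b),t=cv2.minAreaRect((w*1000).astype(np.float32)); 
    return cx/1000,cy/1000,a,b,t
def blank(s,box):
    x0,y0,x1,y1=box; hsv=cv2.cvtColor(s["pixels"],cv2.COLOR_RGB2HSV)
    m=np.zeros(hsv.shape[:2],bool); m[y0:y1,x0:x1]=((hsv[...,1]>70)&(hsv[...,2]>120))[y0:y1,x0:x1]
    return biggest(m)
E
python3 - <<'E'
from h import *
s=bot.snapshot("top"); im=s["pixels"]; hsv=cv2.cvtColor(im,cv2.COLOR_RGB2HSV)
m=np.zeros((480,640),bool); m[215:336,268:340]=((hsv[...,1]<50)&(hsv[...,2]>150))[215:336,268:340]
c=biggest(cv2.morphologyEx(m.astype(np.uint8),cv2.MORPH_CLOSE,np.ones((5,5))));print("plate",rect(s,c,.05),cv2.boundingRect(c))
b=blank(s,(277,285,332,325)); print("blank",rect(s,b,.064),cv2.boundingRect(b))
# plate side edges by row
for r in range(240,335,10):
    xs=np.where(m[r])[0]; w=ray(s,[[xs[0]-.5,r],[xs[-1]+.5,r]],.05) if len(xs) else 0; print(r,w[:,:2].ravel() if len(xs) else 0)
print("near/far/ring/fence",ray(s,[[304,331],[304,272],[326,225]],.05)[:,:2].ravel())
cv2.imwrite("pics/c0.png",cv2.resize(im[205:345,255:355][:,:,::-1],None,fx=4,fy=4,interpolation=cv2.INTER_CUBIC))
q=bot.snapshot("side")
cv2.imwrite("pics/c1.png",cv2.resize(q["pixels"][190:300,220:370][:,:,::-1],None,fx=5,fy=5,interpolation=cv2.INTER_CUBIC))
E
```

```text
plate (0.5597946166992187, 0.23115386962890624, 226.13070678710938, 128.03900146484375, 0.9790760278701782) (273, 217, 67, 116)
blank (0.49826947021484375, 0.23539041137695313, 29.424312591552734, 84.00929260253906, 5.606913089752197) (281, 295, 45, 19)
240 [0.6236 0.2961 0.6269 0.1792]
250 [0.6035 0.2952 0.6067 0.1788]
260 [0.5835 0.2962 0.5868 0.1784]
270 [0.5637 0.2953 0.5673 0.1663]
280 [0.5441 0.2944 0.5473 0.1776]
290 [0.5247 0.2955 0.5278 0.1773]
300 [0.5054 0.2946 0.5085 0.1769]
310 [0.4863 0.2937 0.4894 0.1765]
320 [0.4674 0.2929 0.4704 0.1761]
330 [0.4486 0.292  0.4516 0.1758]
near/far/ring/fence [0.4483 0.232  0.5614 0.2356 0.657  0.1948]
```

View pics/c0.png

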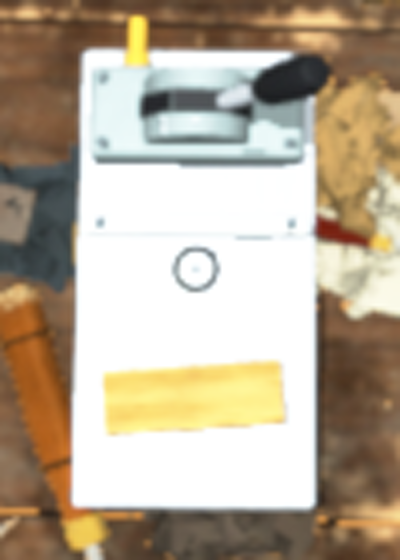

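View pics/c1.png

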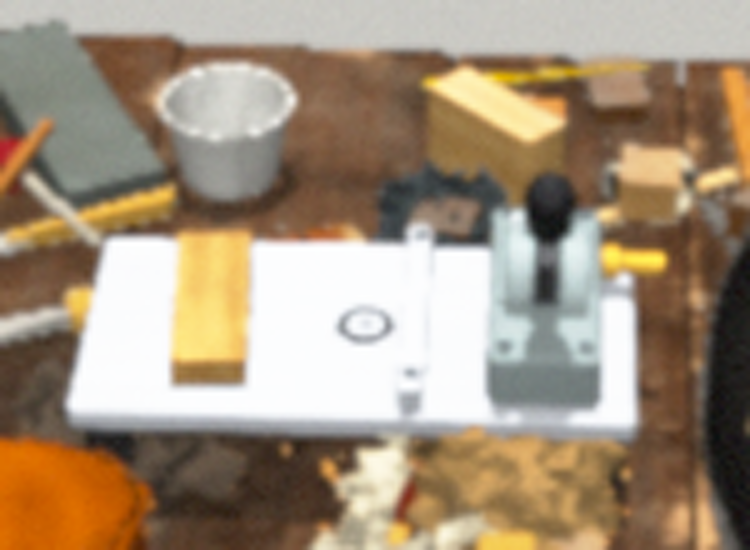

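{"api": "carry_out", "payload": {"plan": [{"travel":[0,0,0],"twist":[0,0,0.1],"grip":0.5},{"travel":[0,0,0],"twist":[0,0,0.195],"grip":0.5},{"travel":[0,0,0],"twist":[0,0,0.195],"grip":0.5}]}}

```text
clock: 0.5
position: [0.1331, -0.5848, 0.2364]
ee_rot: [-3.141, -0.029, 0.0]
force: [-0.2, 0.3, -0.2]
grip_width: 0.0674
grip_force: 0.0
```

{"api": "carry_out", "payload": {"plan": [{"travel":[0.4,-0.45,0],"twist":[0,0,0],"grip":0.5},{"travel":[0.81,-0.9,0],"twist":[0,0,0],"grip":0.5},{"travel":[0.81,-0.9,0],"twist":[0,0,0],"grip":0.5}]}}

```text
clock: 0.8
position: [0.1991, -0.5068, 0.2362]
ee_rot: [-3.137, -0.04, -0.001]
force: [0.5, -0.2, 0.1]
grip_width: 0.0452
grip_force: 0.0
```

{"api": "carry_out", "payload": {"plan": [{"travel":[0.4,-0.45,0],"twist":[0,0,0],"grip":0.5},{"travel":[0.81,-0.9,0],"twist":[0,0,0],"grip":0.5},{"travel":[0.81,-0.9,0],"twist":[0,0,0],"grip":0.5}]}}

```text
clock: 1.1
position: [0.2621, -0.4344, 0.2364]
ee_rot: [-3.138, -0.041, -0.001]
force: [-0.0, 0.2, -0.3]
grip_width: 0.044
grip_force: 0.0
```

{"api": "carry_out", "payload": {"plan": [{"travel":[0.4,-0.45,0],"twist":[0,0,0],"grip":0.5},{"travel":[0.81,-0.9,0],"twist":[0,0,0],"grip":0.5},{"travel":[0.81,-0.9,0],"twist":[0,0,0],"grip":0.5}]}}

```text
clock: 1.4
position: [0.3254, -0.3622, 0.2366]
ee_rot: [-3.139, -0.041, -0.001]
force: [0.2, -0.1, -0.3]
grip_width: 0.0441
grip_force: 0.0
```

{"api": "carry_out", "payload": {"plan": [{"travel":[0.4,-0.45,0],"twist":[0,0,0],"grip":0.5},{"travel":[0.81,-0.9,0],"twist":[0,0,0],"grip":0.5},{"travel":[0.81,-0.9,0],"twist":[0,0,0],"grip":0.5}]}}

```text
clock: 1.7
position: [0.389, -0.2897, 0.2368]
ee_rot: [-3.14, -0.04, -0.002]
force: [0.1, -1.4, 0.3]
grip_width: 0.0439
grip_force: 0.0
```

{"api": "carry_out", "payload": {"plan": [{"travel":[0.4,-0.45,0],"twist":[0,0,0],"grip":0.5},{"travel":[0.81,-0.9,0],"twist":[0,0,0],"grip":0.5},{"travel":[0.81,-0.9,0],"twist":[0,0,0],"grip":0.5}]}}

```text
clock: 2.0
position: [0.4527, -0.2172, 0.2368]
ee_rot: [-3.141, -0.039, -0.003]
force: [-0.8, -0.6, -0.1]
grip_width: 0.0439
grip_force: 0.0
```

{"api": "carry_out", "payload": {"plan": [{"travel":[0.01,-0.5,0],"twist":[0,0,0],"grip":0.5},{"travel":[0.02,-0.95,0],"twist":[0,0,0],"grip":0.5},{"travel":[0.02,-0.95,0],"twist":[0,0,0],"grip":0.5}]}}

```text
clock: 2.3
position: [0.4489, -0.1414, 0.2364]
ee_rot: [-3.14, -0.036, 0.002]
force: [0.1, 0.4, 0.4]
grip_width: 0.0439
grip_force: 0.0
```

{"api": "carry_out", "payload": {"plan": [{"travel":[0.01,-0.5,0],"twist":[0,0,0],"grip":0.5},{"travel":[0.02,-0.95,0],"twist":[0,0,0],"grip":0.5},{"travel":[0.02,-0.95,0],"twist":[0,0,0],"grip":0.5}]}}

```text
clock: 2.6
position: [0.4497, -0.066, 0.2366]
ee_rot: [-3.141, -0.035, 0.001]
force: [-1.0, -0.3, 0.0]
grip_width: 0.044
grip_force: 0.0
```

{"api": "carry_out", "payload": {"plan": [{"travel":[0.01,-0.5,0],"twist":[0,0,0],"grip":0.5},{"travel":[0.02,-0.95,0],"twist":[0,0,0],"grip":0.5},{"travel":[0.02,-0.95,0],"twist":[0,0,0],"grip":0.5}]}}

```text
clock: 2.9
position: [0.4507, 0.0098, 0.2368]
ee_rot: [-3.141, -0.036, -0.0]
force: [-0.5, -0.4, -0.6]
grip_width: 0.0438
grip_force: 0.0
```

{"api": "carry_out", "payload": {"plan": [{"travel":[0.01,-0.5,0],"twist":[0,0,0],"grip":0.5},{"travel":[0.02,-0.95,0],"twist":[0,0,0],"grip":0.5},{"travel":[0.02,-0.95,0],"twist":[0,0,0],"grip":0.5}]}}

```text
clock: 3.2
position: [0.4515, 0.0857, 0.2368]
ee_rot: [-3.141, -0.035, -0.001]
force: [0.2, -0.2, 0.9]
grip_width: 0.0438
grip_force: 0.0
```

{"api": "carry_out", "payload": {"plan": [{"travel":[0.01,-0.5,0],"twist":[0,0,0],"grip":0.5},{"travel":[0.02,-0.95,0],"twist":[0,0,0],"grip":0.5},{"travel":[0.02,-0.95,0],"twist":[0,0,0],"grip":0.5}]}}

```text
clock: 3.5
position: [0.4522, 0.1617, 0.2368]
ee_rot: [-3.141, -0.035, -0.002]
force: [0.1, -0.5, 0.8]
grip_width: 0.0436
grip_force: 0.0
```

{"api": "carry_out", "payload": {"plan": [{"travel":[0,-0.5,0],"twist":[0,0,0],"grip":0.5},{"travel":[0,-0.9,0],"twist":[0,0,0],"grip":0.5},{"travel":[0,-0.9,0],"twist":[0,0,0],"grip":0.5},{"travel":[0,-0.9,0],"twist":[0,0,0],"grip":0.5}]}}

```text
clock: 3.9
position: [0.4502, 0.2312, 0.2365]
ee_rot: [3.14, 0.032, 0.0]
force: [0.1, -0.6, -0.7]
grip_width: 0.0437
grip_force: 0.0
```

{"api": "carry_out", "payload": {"plan": [{"travel":[0,-0.04,0.5],"twist":[0,0,0],"grip":0.5},{"travel":[0,-0.04,1],"twist":[0,0,0],"grip":0.5},{"travel":[0,-0.04,1],"twist":[0,0,0],"grip":0.5}]}}

```text
clock: 4.2
position: [0.446, 0.2328, 0.1527]
ee_rot: [3.137, 0.029, -0.014]
force: [0.2, 0.9, 0.4]
grip_width: 0.0439
grip_force: 0.0
```

{"api": "carry_out", "payload": {"plan": [{"travel":[0,0,0.4],"twist":[0,0,0],"grip":0.5},{"travel":[0,0,0.7],"twist":[0,0,0],"grip":0.5},{"travel":[0,0,0.9],"twist":[0,0,0],"grip":0.5},{"travel":[0,0,1],"twist":[0,0,0],"grip":0.5},{"travel":[0,0,1],"twist":[0,0,0],"grip":0.5}]}}

```text
clock: 4.7
position: [0.4496, 0.2355, 0.077]
ee_rot: [3.141, 0.029, -0.001]
force: [-0.4, -0.1, -0.4]
grip_width: 0.0442
grip_force: 0.0
```

{"api": "carry_out", "payload": {"plan": [{"travel":[0,0,0.04],"twist":[0,0,0],"grip":0.5},{"travel":[0,0,0.08],"twist":[0,0,0],"grip":0.5},{"travel":[0,0,0.08],"twist":[0,0,0],"grip":0.5}]}}

```text
clock: 5.0
position: [0.4494, 0.2366, 0.0707]
ee_rot: [-3.141, -0.031, -0.001]
force: [-1.0, -0.2, 0.3]
grip_width: 0.0441
grip_force: 0.0
```

```bash
python3 - <<'E'
from h import *
s=bot.snapshot("side"); cv2.imwrite("pics/c2.png",cv2.resize(s["pixels"][150:300,200:370][:,:,::-1],None,fx=4,fy=4,interpolation=cv2.INTER_CUBIC))
E
```

```text
(no output)
```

View pics/c2.png

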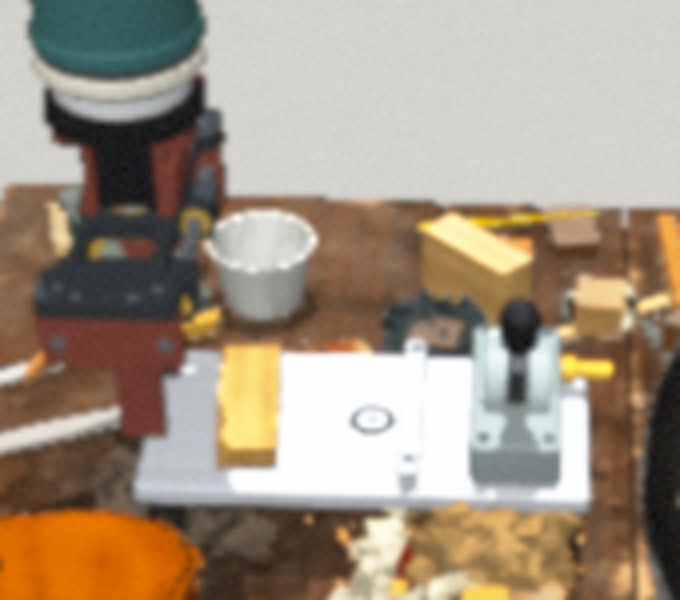

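The fingertips are low over the plate, behind the blank: tip at about (143,435) in the crop, blank at (248,405). Now the push.

{"api": "carry_out", "payload": {"plan": [{"travel":[0.15,0,0],"twist":[0,0,0],"grip":0.5},{"travel":[0.24,0,0],"twist":[0,0,0],"grip":0.5},{"travel":[0.33,0,0],"twist":[0,0,0],"grip":0.5},{"travel":[0.42,0,0],"twist":[0,0,0],"grip":0.5},{"travel":[0.51,0,0],"twist":[0,0,0],"grip":0.5},{"travel":[0.6,0,0],"twist":[0,0,0],"grip":0.5},{"travel":[0.7,0,0],"twist":[0,0,0],"grip":0.5},{"travel":[0.8,0,0],"twist":[0,0,0],"grip":0.5},{"travel":[0.88,0,0],"twist":[0,0,0],"grip":0.5},{"travel":[0.88,0,0],"twist":[0,0,0],"grip":0.5}]}}

```text
clock: 6.05
position: [0.521, 0.2381, 0.0704]
ee_rot: [-3.141, -0.03, -0.002]
force: [0.5, 0.5, -0.3]
grip_width: 0.0437
grip_force: 0.0
```

```bash
python3 - <<'E'
from h import *
o=bot.observe(); print(o["position"],o["force"])
for n in("top","side"):
    s=bot.snapshot(n); 
    if n=="side": b=blank(s,(235,237,320,269)); print(rect(s,b,.064),cv2.boundingRect(b))
    box=(255,200,355,345) if n=="top" else (220,190,370,300); x0,y0,x1,y1=box
    cv2.imwrite(f"pics/d_{n}.png",cv2.resize(s["pixels"][y0:y1,x0:x1][:,:,::-1],None,fx=4,fy=4,interpolation=cv2.INTER_CUBIC))
E
```

```text
[0.521  0.2381 0.0704] [ 0.533   0.4512 -0.2663]
(0.5410491943359375, 0.22865141296386718, 47.312286376953125, 100.76032257080078, 2.248292922973633) (269, 237, 26, 31)
```

View pics/d_side.png

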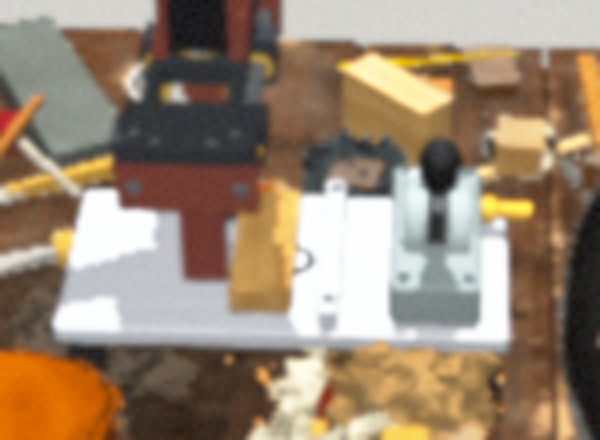

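The side crop shows the blank squared up against the finger, at about (262,250), and roughly 15 mm short of the fence at (330,250). I'll continue gently.

{"api": "carry_out", "payload": {"plan": [{"travel":[0.06,0,0],"twist":[0,0,0],"grip":0.5},{"travel":[0.12,0,0],"twist":[0,0,0],"grip":0.5},{"travel":[0.16,0,0],"twist":[0,0,0],"grip":0.5},{"travel":[0.16,0,0],"twist":[0,0,0],"grip":0.5}]}}

```text
clock: 6.55
position: [0.5331, 0.2383, 0.0704]
ee_rot: [-3.141, -0.031, -0.001]
force: [0.0, -0.2, 1.2]
grip_width: 0.0441
grip_force: 0.0
```

{"api": "carry_out", "payload": {"plan": [{"travel":[0.015,0,0],"twist":[0,0,0],"grip":0.5},{"travel":[0.015,0,0],"twist":[0,0,0],"grip":0.5}]}}

```text
clock: 6.75
position: [0.5336, 0.2382, 0.0703]
ee_rot: [-3.141, -0.031, -0.0]
force: [-0.5, 0.1, 0.2]
grip_width: 0.0438
grip_force: 0.0
```

{"api": "carry_out", "payload": {"plan": [{"travel":[0.015,0,0],"twist":[0,0,0],"grip":0.5},{"travel":[0.015,0,0],"twist":[0,0,0],"grip":0.5}]}}

```text
clock: 6.95
position: [0.5347, 0.2382, 0.0703]
ee_rot: [-3.141, -0.031, 0.0]
force: [0.2, -1.0, 0.2]
grip_width: 0.0443
grip_force: 0.1
```

{"api": "carry_out", "payload": {"plan": [{"travel":[0.015,0,0],"twist":[0,0,0],"grip":0.5},{"travel":[0.02,0,0],"twist":[0,0,0],"grip":0.5}]}}

```text
clock: 7.15
position: [0.535, 0.2382, 0.0702]
ee_rot: [3.141, 0.031, -0.004]
force: [-4.8, 0.7, 3.8]
grip_width: 0.0441
grip_force: 2.4
```

{"api": "carry_out", "payload": {"plan": [{"travel":[0.015,0,0],"twist":[0,0,0],"grip":0.5},{"travel":[0.015,0,0],"twist":[0,0,0],"grip":0.5}]}}

```text
clock: 7.35
position: [0.5351, 0.2382, 0.0701]
ee_rot: [3.141, 0.031, -0.007]
force: [-7.1, 0.3, 4.9]
grip_width: 0.0438
grip_force: 3.5
```

{"api": "carry_out", "payload": {"plan": [{"travel":[0.02,0,0],"twist":[0,0,0],"grip":0.5},{"travel":[0.03,0,0],"twist":[0,0,0],"grip":0.5}]}}

```text
clock: 7.55
position: [0.5352, 0.2381, 0.0698]
ee_rot: [3.141, 0.031, -0.014]
force: [-13.3, 1.4, 10.2]
grip_width: 0.0442
grip_force: 6.6
```

{"api": "carry_out", "payload": {"plan": [{"travel":[-0.1,0,0],"twist":[0,0,0],"grip":0.5},{"travel":[-0.6,0,0],"twist":[0,0,0],"grip":0.5},{"travel":[-1,0,0],"twist":[0,0,0],"grip":0.5},{"travel":[-1,0,-1],"twist":[0,0,0],"grip":0.5},{"travel":[-1,0,-1],"twist":[0,0,0],"grip":0.0},{"travel":[-1,0,-1],"twist":[0,0,0],"grip":0.0}]}}

```text
clock: 8.15
position: [0.4635, 0.238, 0.1545]
ee_rot: [-3.138, -0.031, -0.015]
force: [0.5, 0.4, 0.0]
grip_width: 0.0309
grip_force: 0.0
```

```bash
python3 - <<'E'
from h import *
o=bot.observe(); print(o["clock"],o["position"],o["force"])
s=bot.snapshot("top"); b=blank(s,(277,250,332,290)); print("blank top",rect(s,b,.064),cv2.boundingRect(b))
q=bot.snapshot("side")
a=cv2.resize(s["pixels"][215:335,255:355],None,fx=4,fy=4,interpolation=cv2.INTER_CUBIC)
c=cv2.resize(q["pixels"][205:285,255:355],None,fx=4,fy=4,interpolation=cv2.INTER_CUBIC); c=np.vstack([c,np.zeros((160,400,3),np.uint8)])
cv2.imwrite("pics/e.png",np.hstack([a,c])[:,:,::-1])
E
```

```text
8.15 [0.4635 0.238  0.1545] [0.5164 0.3576 0.0213]
blank top (0.5529338989257813, 0.23702255249023438, 52.1436767578125, 99.77251434326172, 1.5446697473526) (277, 262, 53, 28)
```

View pics/e.png

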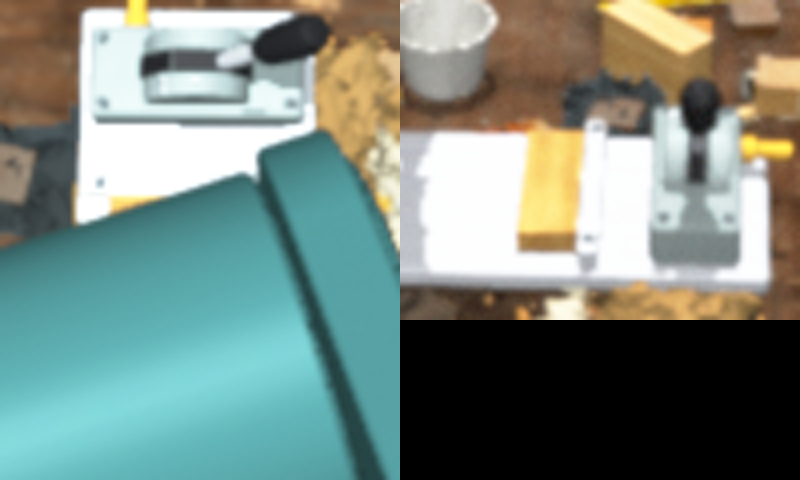

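The blank is flush against the fence in the side crop: it spans cols 520–580, the fence face is right next to it, and the ring is hidden. Next is the lever, approached from its right with the fingers shut.

{"api": "carry_out", "payload": {"plan": [{"travel":[0,0,-0.5],"twist":[0,0,0],"grip":0},{"travel":[0,0.3,-0.82],"twist":[0,0,0],"grip":0},{"travel":[0,0.65,-0.82],"twist":[0,0,0],"grip":0},{"travel":[0,0.65,-0.82],"twist":[0,0,0],"grip":0}]}}

```text
clock: 8.65
position: [0.4608, 0.1825, 0.2151]
ee_rot: [3.14, 0.028, -0.001]
force: [0.1, 0.7, -0.2]
grip_width: 0.0004
grip_force: 0.0
```

{"api": "carry_out", "payload": {"plan": [{"travel":[0.5,0.4,0],"twist":[0,0,0],"grip":0},{"travel":[1,0.65,0],"twist":[0,0,0],"grip":0},{"travel":[1,0.65,0],"twist":[0,0,0],"grip":0}]}}

```text
clock: 8.95
position: [0.5468, 0.1324, 0.2144]
ee_rot: [3.141, 0.026, 0.004]
force: [-0.9, 1.3, -0.2]
grip_width: 0.0006
grip_force: 0.0
```

{"api": "carry_out", "payload": {"plan": [{"travel":[0.5,0,0],"twist":[0,0,0],"grip":0},{"travel":[1,0,0],"twist":[0,0,0],"grip":0},{"travel":[1,0,0],"twist":[0,0,0],"grip":0},{"travel":[1,0,0],"twist":[0,0,0],"grip":0}]}}

```text
clock: 9.35
position: [0.6209, 0.1365, 0.2137]
ee_rot: [-3.141, -0.031, 0.006]
force: [-0.1, -0.5, 0.6]
grip_width: 0.0005
grip_force: 0.0
```

{"api": "carry_out", "payload": {"plan": [{"travel":[0.2,0,0],"twist":[0,0,0],"grip":0},{"travel":[0.2,0,0.4],"twist":[0,0,0],"grip":0},{"travel":[0.2,0,0.75],"twist":[0,0,0],"grip":0},{"travel":[0.2,0,0.85],"twist":[0,0,0],"grip":0},{"travel":[0.2,0,0.85],"twist":[0,0,0],"grip":0}]}}

```text
clock: 9.85
position: [0.6352, 0.1365, 0.1462]
ee_rot: [3.141, 0.031, -0.007]
force: [0.6, -0.2, 1.3]
grip_width: 0.0006
grip_force: 0.0
```

```bash
python3 - <<'E'
from h import *
o=bot.observe(); print(o["clock"],o["position"],o["force"])
q=bot.snapshot("side")
cv2.imwrite("pics/f.png",cv2.resize(q["pixels"][175:295,225:375],None,fx=4,fy=4,interpolation=cv2.INTER_CUBIC)[:,:,::-1])
E
```

```text
9.85 [0.6352 0.1365 0.1462] [ 0.6115 -0.1568  1.2975]
```

View pics/f.png

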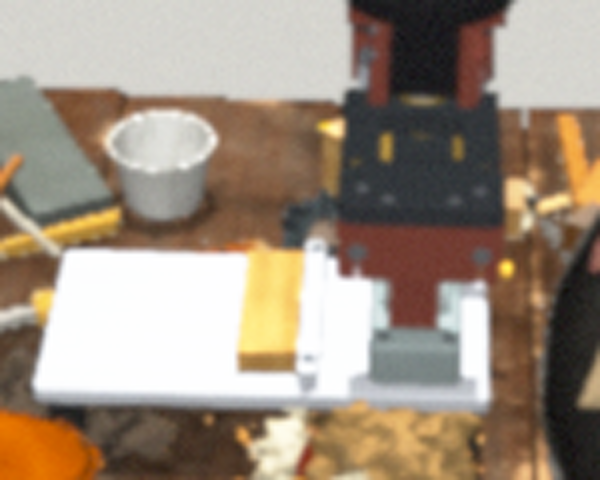

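The crop shows the shut fingers centred on the valve box at col 415, and the blank still flush at the fence. Now I'll sweep left.

{"api": "carry_out", "payload": {"plan": [{"travel":[0,-0.12,0],"twist":[0,0,0],"grip":0},{"travel":[0,-0.24,0],"twist":[0,0,0],"grip":0},{"travel":[0,-0.36,0],"twist":[0,0,0],"grip":0},{"travel":[0,-0.48,0],"twist":[0,0,0],"grip":0},{"travel":[0,-0.6,0],"twist":[0,0,0],"grip":0},{"travel":[0,-0.6,0],"twist":[0,0,0],"grip":0}]}}

```text
clock: 10.5
position: [0.6381, 0.1849, 0.1493]
ee_rot: [3.141, 0.033, 0.004]
force: [1.5, -3.5, 3.6]
grip_width: 0.0005
grip_force: 2.0
```

{"api": "carry_out", "payload": {"plan": [{"travel":[0,-0.1,0],"twist":[0,0,0],"grip":0},{"travel":[0,-0.2,0],"twist":[0,0,0],"grip":0},{"travel":[0,-0.3,0],"twist":[0,0,0],"grip":0},{"travel":[0,-0.4,0],"twist":[0,0,0],"grip":0},{"travel":[0,-0.4,0],"twist":[0,0,0],"grip":0}]}}

```text
clock: 11.0
position: [0.6359, 0.2178, 0.1475]
ee_rot: [-3.141, -0.033, 0.001]
force: [0.0, -0.3, -1.0]
grip_width: 0.0003
grip_force: 0.0
```

{"api": "carry_out", "payload": {"plan": [{"travel":[0,-0.06,0],"twist":[0,0,0],"grip":0},{"travel":[0,-0.12,0],"twist":[0,0,0],"grip":0},{"travel":[0,-0.18,0],"twist":[0,0,0],"grip":0},{"travel":[0,-0.24,0],"twist":[0,0,0],"grip":0},{"travel":[0,-0.24,0],"twist":[0,0,0],"grip":0}]}}

```text
clock: 11.5
position: [0.6359, 0.2358, 0.1478]
ee_rot: [-3.141, -0.031, 0.0]
force: [0.5, 0.7, -0.1]
grip_width: 0.0003
grip_force: 0.0
```

{"api": "carry_out", "payload": {"plan": [{"travel":[0,-0.06,0],"twist":[0,0,0],"grip":0},{"travel":[0,-0.12,0],"twist":[0,0,0],"grip":0},{"travel":[0,-0.15,0],"twist":[0,0,0],"grip":0},{"travel":[0,-0.15,0],"twist":[0,0,0],"grip":0}]}}

```text
clock: 11.9
position: [0.6358, 0.2483, 0.148]
ee_rot: [-3.141, -0.032, -0.0]
force: [0.1, 0.2, -1.0]
grip_width: 0.0005
grip_force: 0.0
```

{"api": "carry_out", "payload": {"plan": [{"travel":[0,-0.025,0],"twist":[0,0,0],"grip":0},{"travel":[0,-0.025,0],"twist":[0,0,0],"grip":0}]}}

```text
clock: 12.1
position: [0.6357, 0.2497, 0.1479]
ee_rot: [-3.141, -0.031, -0.0]
force: [0.0, -0.0, 0.3]
grip_width: 0.0006
grip_force: 0.0
```

{"api": "carry_out", "payload": {"plan": [{"travel":[0,0.3,0],"twist":[0,0,0],"grip":0},{"travel":[0,0.8,0],"twist":[0,0,0],"grip":0},{"travel":[0,0.8,-0.5],"twist":[0,0,0],"grip":0},{"travel":[0,0.8,-1],"twist":[0,0,0],"grip":0},{"travel":[0,0.8,-1],"twist":[0,0,0],"grip":0}]}}

```text
clock: 12.6
position: [0.6408, 0.1856, 0.2343]
ee_rot: [-3.139, -0.03, -0.017]
force: [0.0, 0.7, 0.3]
grip_width: 0.0002
grip_force: 0.0
```

{"api": "carry_out", "payload": {"plan": [{"travel":[-0.5,0.4,0],"twist":[0,0,0],"grip":0},{"travel":[-1,0.9,0],"twist":[0,0,0],"grip":0},{"travel":[-1,0.9,0],"twist":[0,0,0],"grip":0}]}}

```text
clock: 12.9
position: [0.5531, 0.1093, 0.2267]
ee_rot: [3.14, 0.029, -0.009]
force: [-0.4, -0.1, 0.2]
grip_width: 0.0004
grip_force: 0.0
```

{"api": "carry_out", "payload": {"plan": [{"travel":[-0.5,0.4,0],"twist":[0,0,0],"grip":0},{"travel":[-1,0.9,0],"twist":[0,0,0],"grip":0},{"travel":[-1,0.9,0],"twist":[0,0,0],"grip":0}]}}

```text
clock: 13.2
position: [0.4756, 0.0364, 0.2271]
ee_rot: [3.141, 0.028, -0.006]
force: [0.4, 0.3, -0.7]
grip_width: 0.0006
grip_force: 0.0
```

{"api": "carry_out", "payload": {"plan": [{"travel":[0,0.4,0],"twist":[0,0,0],"grip":0},{"travel":[0,0.9,0],"twist":[0,0,0],"grip":0},{"travel":[0,0.9,0],"twist":[0,0,0],"grip":0},{"travel":[0,0.9,0],"twist":[0,0,0],"grip":0}]}}

```text
clock: 13.6
position: [0.4821, -0.0339, 0.2278]
ee_rot: [-3.141, -0.027, -0.001]
force: [0.6, -0.4, 0.1]
grip_width: -0.0001
grip_force: 0.0
```

```bash
python3 - <<'E'
from h import *
o=bot.observe(); print(o["clock"],o["position"],o["force"])
s=bot.snapshot("top"); b=blank(s,(279,255,331,290)); print("blank top",rect(s,b,.064),cv2.boundingRect(b))
# predicted grip pixels at angles
c,si=np.cos(.02),np.sin(.02)
for a in(0,.63,1.2,1.24):
    t=a-.62; u,v,z=.088,78e-3*np.sin(t),.078+78e-3*np.cos(t)
    print(a,proj(s,[.547+c*u-si*v,.2355+si*u+c*v,z]))
hsv=s["pixels"].max(2)
m=np.zeros((480,640),bool); m[212:245,272:340]=hsv[212:245,272:340]<70
g=biggest(m); print("grip?",cv2.boundingRect(g),cv2.minAreaRect(g))
q=bot.snapshot("side")
A=cv2.resize(s["pixels"][205:345,255:355],None,fx=4,fy=4,interpolation=cv2.INTER_CUBIC)
C=cv2.resize(q["pixels"][175:315,255:355],None,fx=4,fy=4,interpolation=cv2.INTER_CUBIC)
cv2.imwrite("pics/g.png",np.hstack([A,C])[:,:,::-1])
E
```

```text
13.6 [ 0.4821 -0.0339  0.2278] [ 0.5798 -0.424   0.0543]
blank top (0.5605877685546875, 0.23620216369628907, 29.07448387145996, 82.75074005126953, 1.5600162744522095) (282, 264, 44, 16)
0 [[328.6781 224.6179]]
0.63 [[302.7089 222.4622]]
1.2 [[279.3385 223.971 ]]
1.24 [[277.9699 224.1911]]
grip? (272, 218, 17, 13) ((279.78076171875, 223.80381774902344), (18.067392349243164, 9.735342979431152), 15.255120277404785)
```

View pics/g.png

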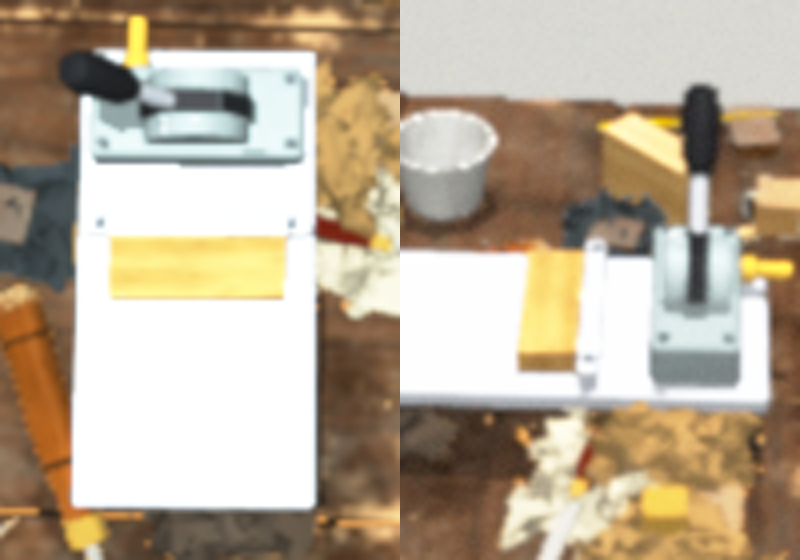

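The blank lies flush against the fence and covers the pad (crop cols 110–284, rows 237–298). The lever leans left with its grip tip at (62,70), the mirror image of the off position, so it is at the second stop.

```bash
python3 -c "
from plant import bot
print(bot.finish_job())"
```

```text
the job is handed in; nothing more can be done
None
```

The job is handed in: the final pictures show the blank flush against the fence and covering the suction pad, and the lever at its second stop. The robot was clear of everything at about 14 s, but the hand-in returned no verdict.

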